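# Load a heatsink under a spring clip

## Robot

A 7-joint arm with a two-finger parallel gripper is mounted at the origin on a cart in front of the work surface, level with it; the furniture and walls round the work are solid. World frame = base frame: x ahead of the robot, y to its left, z up, the work surface at z = 0. Lengths are in m, angles in rad, forces in N, time in s.
With the tool pointing down it reaches from about 0.425 to 0.875 m from the base axis. Payload 4.7 kg.
Tool frame: the origin (TCP) lies midway between the tips of the shut fingers; the grasp point (between the pads) lies 19 mm behind it; z points along the fingers, y is the line along which they close (so a half turn about z gives the same grasp; the last joint's range is limited). The gripper opens to 87 mm and grips with 3 to 60 N. Pads are 19 mm wide; open, the fingers measure 117 mm over their backs; the gripper's body (75 mm by 190 mm) begins 51 mm behind the grasp point.
Start: joints at [1.276, 0.321, -0.07, 1.45, 0.023, 1.371, -0.057], TCP at [0.198, -0.619, 0.223] pointing down, gripper open.
Joint ranges: [-2.86, 2.86], [-0.3, 2.09], [-1.38, 1.24], [0.06, 2.45], [-1.56, 4.7], [0.09, 2.05], [-2.69, 2.69]. Speed limits (rad/s): [2.57, 2.57, 3.14, 3.14, 3.14, 3.14, 3.14].

## Interface

Orientations are given as a rotation vector (axis times angle).
In Python, from bench import ctrl gives the robot as it stands.
- The arm moves only by the shell command python3 inch.py 'ROWS' [FORCE]. ROWS is rows parted by semicolons, their numbers by spaces, 1 to 20 of them, each of 5 numbers: dx, dy, dz in m, then a turn about the tool's z in rad, then the opening from 0.0 (shut) to 1.0 (fully open); each row is the pose to reach, as a shift and turn from the pose commanded when the command began, along the tool's axes at that moment; what a row does not reach only later rows make up. A row lasts 1/10 s, in which the tool goes at most 0.05 m and 0.15 rad, less where a joint would pass 70% of its speed; a pose out of reach is approached as far as the arm can. The fingers move at their own pace and stop on an object; FORCE is the grip in N (left out, the last holds). Time passes only in rows, so rows that do not move let the fingers close. It prints the time, the measured TCP pose, the force, the opening and the grip force at its end.
- ctrl.get_state(): the state, without advancing time (a new reading comes with each control period).
- ctrl.get_image(name): name is "side" or "top"; returns the picture (384x512x3 uint8, red, green, blue); there is no depth.
- ctrl.camera_model(name): a dict with "vertical_fov" (degrees; the focal length in pixels is half the picture's height over the tangent of half this angle, whatever the lens; pixels are square), "cx", "cy" (the principal point, pixels), "rvec" (rotation vector, rad) and "tvec" (3), from world to camera coordinates, as OpenCV has them. Camera axes: x right, y down, z forward; pixel columns grow to the right and rows downward; lengths in m; the calibration is good to about 2 mm. A picture is of the moment at which its call begins. camera_model takes no time and is no camera call.
- ctrl.close_job(): hands the job in; it is judged then, once.
The state is a dict: "time": time; "joint_positions": joint angles; "qd": joint speeds; "joint_torque": joint torques, N m; "position": TCP position; "tool_rot": TCP orientation; "ft_force": force on the tool from outside, world axes, zero at the start; "torque": the same for the moment, N m; "grip_width": opening from 0.0 (shut) to 1.0 (fully open); "grip_force": force on a finger pad.
Only numpy, scipy, OpenCV 4.12 (cv2) and the standard library are available. Lean on these libraries where they do the work, as an engineer would, in place of code of your own. Each camera call takes 0.05 s, during which the arm holds its last target. There are 200 camera calls.

## Task

Load the finned heatsink into the clip fixture without gripping or lifting anything: press the clip's long thumb bar down with one fingertip so that its nose rises clear, and keep the bar down while the other fingertip pushes the heatsink along its channel, under the nose, fully home against the end stop. Then let the bar up so that the clip closes on the heatsink, and move clear; leave the things standing around where they are.

Things in the scene. Friction and masses are not known exactly. Their poses are not given: they have to be found in the camera images.
- fixture: Dark metal clip fixture on a grey base plate, fixed to the bench. Origin: bench level, on the channel's centre line. +x runs along the channel to the end stop, +y from the channel to the thumb bar, z up. Plate x -99 to 71, y -32 to 76 mm, 8 mm thick. Channel floor (seat) 18 mm above the bench. Two hinge posts, tops 41.5 mm above the bench, at x -67 and 45, y 29 mm.
- heatsink: Loose finned aluminium heatsink, 40 x 40 x 12 mm, about 40 g, lying flat on the seat between the rails, ahead of the nose. Origin: centre of its underside; axes nearly those of the fixture. Sliding it to the stop moves it 50 to 68 mm in the fixture's +x.
- clip_angle (a joint): Angle (rad) of the spring clip, a rocker hinged parallel to fixture x at y 29 mm, 36 mm above the bench. 0 = shut; grows as the thumb bar goes down and the nose up. 0.30 = nose just on top of a heatsink beneath; more = clear; 0.45 = hard stop, nose 16 mm above the seat. Pressing the bar takes about 2 N at 0, 4.5 N at 0.38, 5 N at 0.45; the spring shuts it when let go.
- clip: The whole spring clip: steel rocker leaf with the thumb bar on one edge and an arm with the nose on the other. Origin: on its hinge axis, fixture x = 0, y = 29 mm, 36 mm above the bench; axes those of the fixture when shut.
- thumb_bar (a point): Round bar of the clip, 14 mm thick, 142 mm long, along fixture x. Origin: its middle, on its axis (fixture x -29, y 62 mm when shut). Height of its top above the bench: 36.5 mm shut, 27 at clip angle 0.30, 25 at 0.38, 23 at 0.45, so a fingertip pressing it is level with one behind the heatsink (18 to 30 mm). Press it anywhere along its length; a fingertip can slide along it.
- clip_nose (a point): Nose of the clip, a block 14 mm along fixture x, 10 mm along y, 14 mm tall, over the channel. Origin: centre of its underside, at fixture x 29, y -1 mm (front face at x = 22 mm). Shut, its underside is 4 mm above the seat and blocks the heatsink.
- home (a point): Point on the seat, at fixture x = 32 mm, y = 0, where the heatsink's origin is when it touches the end stop. The stop's face is at x = 52 mm and is 9 mm high above the seat. The channel's side rails, x -85 to 52 mm, stand 6 mm above the seat and 42.4 mm apart inside (outer faces at y = +-25 mm).
- flux_pot: Loose bystander: small round pot with a yellow and green lid, 43 mm diameter, 19 mm tall; origin: centre of its underside. Leave alone.
- cube_charger: Loose bystander: white cube charger 45 x 44 x 45 mm; origin: centre of its underside. Leave alone.
- dc_plug: Loose bystander: black plug lying, 13 x 44 x 13 mm; origin: centre of its underside. Leave alone.
- marker_pen: Loose bystander: white and red marker pen lying, 10 x 127 x 11 mm; origin: centre of its underside. Leave alone.

How it is judged:
On the way, in this order (a step that is already met when the one before it is completed fails the run):
1. a fingertip holds the thumb bar down and the nose up, the heatsink not yet beneath (value of joint clip_angle above 0.318 rad and contact force between the fingers and clip above 0.3 N and x of heatsink in the frame of fixture below 0.002 m), for 0.1 s.
2. the heatsink goes under the nose while the bar is held down (value of joint clip_angle above 0.318 rad and contact force between the fingers and clip above 0.3 N and x of heatsink in the frame of fixture above 0.01 m), for 0.02 s.
3. the heatsink is home against the stop, the bar still held down (value of joint clip_angle above 0.318 rad and contact force between the fingers and clip above 0.3 N and x of heatsink in the frame of fixture above 0.029 m), for 0.1 s.
At the end, for the whole second after the job is handed in: The heatsink lies flat on the seat between the rails, within 3 mm of the end stop, at rest, with the clip let go and its nose pressing on the heatsink (clip angle 0.26 to 0.34 rad, more than 1 N) (x of heatsink in the frame of fixture between 0.029 and 0.034 m and y of heatsink in the frame of fixture between -0.004 and 0.004 m and z of heatsink in the frame of fixture between 0.015 and 0.021 m and angle between heatsink's own z axis and vertical below 0.1 rad and value of joint clip_angle between 0.26 and 0.34 rad and contact force between clip and heatsink above 1 N and linear speed of heatsink below 0.01 m/s); the robot touches nothing.
It fails at once if the heatsink is lifted (more than 8 mm above the seat) or tipped (more than 0.3 rad) (z of heatsink in the frame of fixture above 0.026 m or angle between heatsink's own z axis and vertical above 0.3 rad).
It fails at once if the bar is let up while the heatsink is only part of the way under the nose (more than 6 mm short of the stop) (x of heatsink in the frame of fixture between 0.008 and 0.026 m and value of joint clip_angle below 0.305 rad).
It fails at once if a bystander (pot, charger, plug or pen) is moved more than 15 mm (distance of any of flux_pot, cube_charger, dc_plug, marker_pen from where it was at the start of the episode above 0.015 m).
It also fails if it takes over 42 s, if anything falls off the work surface, if the arm or the gripper's body presses on something with over 40 N, if the wrist force passes 120 N, or if a joint passes its speed limit or range.

## Working session

There is one attempt and no reset: what is moved stays moved. The work goes in short steps, Python scripts to look and compute and a shell command to move; the robot and the scene stay as the last step left them, time stands still between calls to the robot, and variables do not carry over. Pictures are saved under pics/ and viewed, at most 10 in all, crops included, and the job is handed in when it is done.

```bash
ls; mkdir -p pics
python3 - <<'E'
from bench import ctrl
import cv2
for n in("top","side"):
    cv2.imwrite(f"pics/{n}0.png",ctrl.get_image(n)[:,:,::-1]); print(n,ctrl.camera_model(n))
s=ctrl.get_state();print(s)
E
```

```text
bench.py
inch.py
pics
top {'vertical_fov': 57.294735078640045, 'cx': 253.09833549522395, 'cy': 189.70665845932703, 'rvec': array([ 2.1748597 , -2.11776647,  0.1633341 ]), 'tvec': array([0.17942126, 0.57340557, 0.83485894])}
side {'vertical_fov': 42.282584344240306, 'cx': 255.70954286368396, 'cy': 188.48449474151215, 'rvec': array([ 2.0611675 , -0.58609988,  0.3069165 ]), 'tvec': array([-0.38076075,  0.29542475,  0.64184924])}
{'time': 0.1, 'joint_positions': array([ 1.27609297,  0.32174774, -0.07007535,  1.4515185 ,  0.02261645,
        1.37079756, -0.05690141]), 'qd': array([-5.97002312e-04, -3.39533759e-03,  9.76689559e-04, -3.35121152e-03,
       -7.68242475e-05, -1.08604247e-03, -1.89480158e-03]), 'joint_torque': array([-9.36334982e-05, -4.92574167e+01, -4.05813837e-01, -3.13396561e+01,
       -6.41683233e-02,  3.95421032e-02,  5.58198872e-05]), 'position': array([ 0.1973447 , -0.61881578,  0.22158887]), 'tool_rot': array([-3.10259006e+00, -4.82920435e-01,  5.77264030e-04]), 'ft_force': array([-0.56468229, -0.03589078, -0.07849294]), 'torque': array([0.03772848, 0.00396013, 0.01424248]), 'grip_force': 0.0, 'grip_width': 1.0039721442408998}
```

View pics/top0.png

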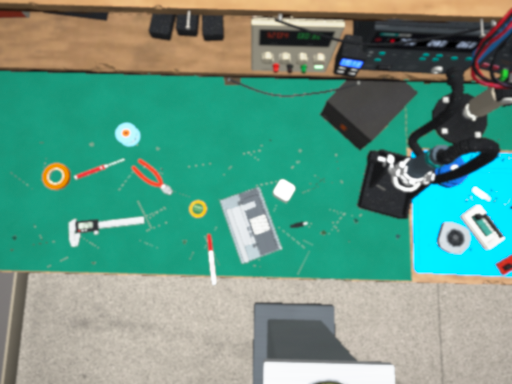

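View pics/side0.png

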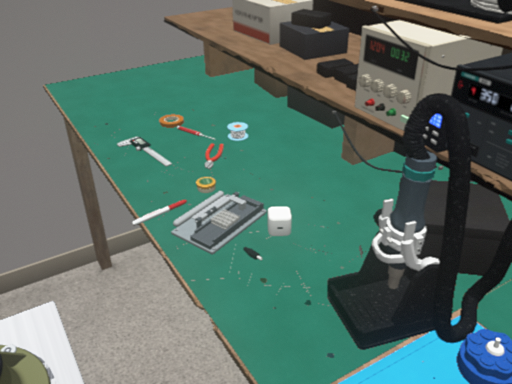

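The fixture is near (250,225) in the top view and (220,220) in the side view. The charger is just above and right of it in the top view, with the plug to its right, the pen to its left and the pot to its upper left. Next I'll enlarge both views.

```bash
cat > h.py <<'E'
import numpy as np,cv2
from bench import ctrl
from scipy.spatial.transform import Rotation as R
def cam(n):
    m=ctrl.camera_model(n); f=192/np.tan(np.radians(m["vertical_fov"]/2))
    return np.array([[f,0,m["cx"]],[0,f,m["cy"]],[0,0,1]]),cv2.Rodrigues(m["rvec"])[0],m["tvec"]
def proj(n,P):
    K,r,t=cam(n); q=(K@(r@np.atleast_2d(P).T+t[:,None])).T; return q[:,:2]/q[:,2:]
def ray(n,uv,z):
    K,r,t=cam(n); c=-r.T@t; d=(np.linalg.inv(K)@np.c_[np.atleast_2d(uv),np.ones(len(np.atleast_2d(uv)))].T).T@r
    return c+d*((z-c[2])/d[:,2])[:,None]
E
python3 - <<'E'
from h import *
print(proj("top",[[.1973,-.6188,.2216],[0,0,0],[.6,0,0]]),proj("side",[[.1973,-.6188,.2216],[.6,0,0]]))
t=cv2.imread("pics/top0.png")[165:295,180:320]; s=cv2.imread("pics/side0.png")[170:270,120:300]
t=cv2.resize(t,None,fx=4.5,fy=4.5,interpolation=cv2.INTER_CUBIC); s=cv2.resize(s,None,fx=4.4,fy=4.4,interpolation=cv2.INTER_CUBIC)
cv2.imwrite("pics/tc.png",t);cv2.imwrite("pics/sc.png",s)
E
```

```text
[[690.75423656 386.77988075]
 [328.63159931 431.10054243]
 [327.37245676 182.1541017 ]] [[ 586.72107037 1206.45091807]
 [ 328.21294652  257.05748807]]
```

View pics/tc.png

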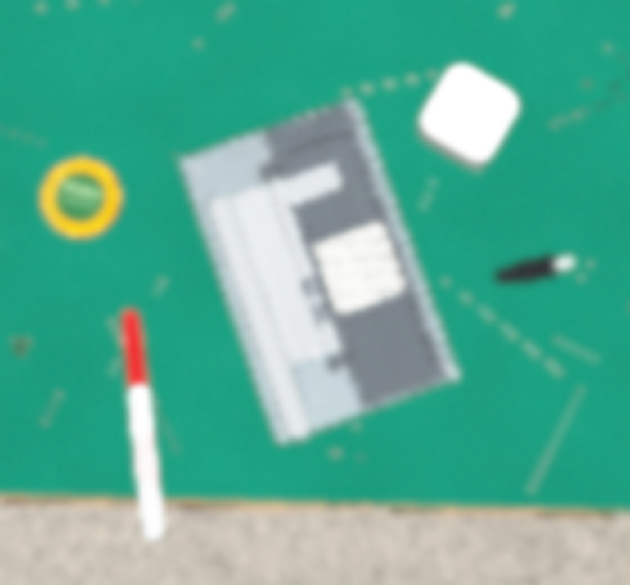

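View pics/sc.png

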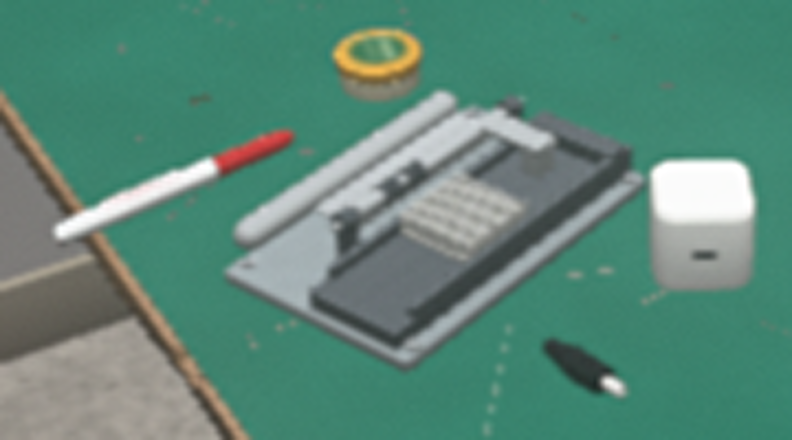

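Crops: top view shows plate corners at crop px (180,157), (353,98), (460,378), (282,443), nose arm near (320,180), heatsink at (360,268). Side view shows plate corners (407,365), (228,270), (645,180). The end stop is at the top, pointing along world +x.

Run:
```python
from h import *
from scipy.optimize import least_squares
ct=lambda a:(np.array(a)+.5)/4.5-.5+[180,165]
cs=lambda a:(np.array(a)+.5)/4.4-.5+[120,170]
T=ct([(180,157),(353,98),(460,378),(282,443)]);TL=np.array([[71,76,8],[71,-32,8],[-99,-32,8],[-99,76,8]])/1e3
S=cs([(407,363),(228,270),(645,180)]);SL=np.array([[-99,-32,8],[-99,76,8],[71,-32,8]])/1e3
print(ray("top",T,.008));print(ray("side",S,.008))
def W(p,L): c,s=np.cos(p[2]),np.sin(p[2]); return L@np.array([[c,s,0],[-s,c,0],[0,0,1]])+[p[0],p[1],0]
def f(p,w=(1,1)): return np.r_[w[0]*(proj("top",W(p,TL))-T).ravel(),w[1]*(proj("side",W(p,SL))-S).ravel()]
for w in((1,1),(1,0),(0,1)):
    r=least_squares(f,[.55,.19,.3],args=(w,)); print(r.x,r.fun.round(1))
    if w==(1,1): p=r.x
np.save("fix.npy",p)
# heatsink top corners from both views at z=.03 in fixture frame
def inv(P): c,s=np.cos(p[2]),np.sin(p[2]); return (P-[p[0],p[1],0])@np.array([[c,-s,0],[s,c,0],[0,0,1]])
print(inv(ray("top",ct([(313,243),(380,223),(405,290),(338,314)]),.030)).round(4))
print(inv(ray("side",cs([(455,172),(523,208),(465,245),(403,212)]),.030)).round(4))
# bystanders top centers
for n,uv,z in(("charger",ct([470,112]),.045),("pot",ct([81,198]),.019),("pen0",ct([130,312]),.006),("pen1",ct([153,535]),.006),("plug0",ct([497,274]),.006),("plug1",ct([575,262]),.006)):
    q=ray("top",uv,z);print(n,q.round(3),inv(q).round(3))
print(R.from_rotvec([-3.10259006e+00,-4.82920435e-01,5.8e-4]).as_matrix().round(3))
```

```text
[[0.5456074  0.28023149 0.008     ]
 [0.58253243 0.18189901 0.008     ]
 [0.42481309 0.11791395 0.008     ]
 [0.38641038 0.21684999 0.008     ]]
[[0.42350776 0.11656395 0.008     ]
 [0.38601163 0.21636064 0.008     ]
 [0.57860667 0.17691914 0.008     ]]
[0.50504796 0.18338667 0.37468945] [ 0.   0.9  0.9 -0.1  0.2  0.1 -0.4  0.5  0.3 -0.4 -0.7 -0.2  1.  -1.2]
[0.50596768 0.18389794 0.37722861] [-0.2  0.6  0.6 -0.5  0.1 -0.4 -0.5  0.2  0.  -0.  -0.  -0.   0.  -0. ]
[0.50396116 0.18200489 0.37270907] [ 0.   0.   0.   0.   0.   0.   0.   0.   0.1  0.1 -1.   0.2  1.  -0.7]
[[-0.0005  0.0207  0.03  ]
 [-0.0028 -0.0181  0.03  ]
 [-0.0423 -0.0182  0.03  ]
 [-0.042   0.0211  0.03  ]]
[[-0.0051  0.0212  0.03  ]
 [-0.009  -0.0214  0.03  ]
 [-0.0452 -0.0185  0.03  ]
 [-0.0425  0.0194  0.03  ]]
charger [[0.571 0.118 0.045]] [[ 0.037 -0.085  0.045]]
pot [[0.52  0.334 0.019]] [[0.069 0.135 0.019]]
pen0 [[0.457 0.305 0.006]] [[-0.     0.131  0.006]]
pen1 [[0.334 0.287 0.006]] [[-0.121  0.159  0.006]]
plug0 [[0.484 0.098 0.006]] [[-0.051 -0.072  0.006]]
plug1 [[0.492 0.053 0.006]] [[-0.06  -0.116  0.006]]
[[ 0.953  0.304 -0.001]
 [ 0.304 -0.953  0.002]
 [-0.    -0.002 -1.   ]]
```
Fixture at (0.505,0.183), yaw 0.375. Heatsink center x ≈ -0.022 to -0.025; heatsink rear face at x≈-0.043. Travel 32-(-23)=55. OK 50-68.

Fixture pose is about (0.505, 0.183) m with yaw 0.375. The heatsink's rear face is at fixture x ≈ -43 mm. I'll have both fingers straddle along fixture y, centred at y ≈ 29, at an opening of about 0.52. First I'll swing around, keeping x below 0.44 to stay clear of the stand.

```bash
python3 inch.py '0.0295 -0.036 0 0 1;0.059 -0.072 0 0 1;0.0885 -0.108 0 0 .9;0.118 -0.144 0 0 .8;0.1475 -0.18 0 0 .7;0.177 -0.2155 0 0 .6;0.2125 -0.248 0 0 .52;0.248 -0.281 0 0 .52;0.2835 -0.314 0 0 .52;0.319 -0.347 0 0 .52;0.3548 -0.3793 0 0 .52;0.3548 -0.3793 0 0 .52'
```

```bash
cat > goto.py <<'E'
# prints tool-axis shift to a fixture-frame target (m) and the turn
import sys
from h import *
p=np.load("fix.npy"); s=ctrl.get_state(); M=R.from_rotvec(s["tool_rot"]).as_matrix()
c,q=np.cos(p[2]),np.sin(p[2]); F=np.array([[c,-q,0],[q,c,0],[0,0,1]])
fx=F.T@(s["position"]-[p[0],p[1],0])
print("t",s["time"],"tcp world",s["position"].round(4),"fix",fx.round(4),"F_fix",(F.T@s["ft_force"]).round(1),"w",round(s["grip_width"],3))
d=(np.array(list(map(float,sys.argv[1:4])))-fx)
print("tool shift",(M.T@F@d).round(4),"turn",round(-(p[2]-np.arctan2(M[1,0],M[0,0])),4),"tilt",M[:,2].round(3))
E
python3 goto.py -.061 .029 .10
```

```text
time: 1.3
position: [0.4231, -0.1432, 0.2228]
tool_rot: [-3.1, -0.501, -0.003]
ft_force: [-0.5, -0.6, 0.0]
grip_width: 0.522
grip_force: 0.0
t 1.3 tcp world [ 0.4231 -0.1432  0.2228] fix [-0.1958 -0.2739  0.2228] F_fix [-0.7 -0.4  0. ] w 0.522
tool shift [ 0.1178 -0.3096  0.1233] turn -0.0545 tilt [ 0.002  0.002 -1.   ]
```

```bash
python3 inch.py '0.02 -0.043 0 0 .52;0.04 -0.087 0 0 .52;0.06 -0.13 0 -.02 .52;0.072 -0.166 0 -.03 .52;0.083 -0.202 0 -.04 .52;0.095 -0.238 0 -.05 .52;0.106 -0.274 0 -.0545 .52;0.1178 -0.3096 0 -.0545 .52;0.1178 -0.3096 .04 -.0545 .52;0.1178 -0.3096 .08 -.0545 .52;0.1178 -0.3096 .1233 -.0545 .52;0.1178 -0.3096 .1233 -.0545 .52;0.1178 -0.3096 .1233 -.0545 .52'
python3 goto.py -.061 .029 .05
python3 - <<'E'
from h import *
t=ctrl.get_image("top")[165:295,180:320,::-1]; s=ctrl.get_image("side")[130:270,120:300,::-1]
cv2.imwrite("pics/tc1.png",np.hstack([cv2.resize(t,(400,371),interpolation=2),cv2.resize(s,(400,311),interpolation=2)[:311].copy() if 0 else cv2.copyMakeBorder(cv2.resize(s,(400,311),interpolation=2),0,60,0,0,0)]))
E
```

```text
time: 2.6
position: [0.4381, 0.1806, 0.0995]
tool_rot: [-3.089, -0.568, 0.003]
ft_force: [-0.1, 0.3, 0.5]
grip_width: 0.525
grip_force: 0.0
t 2.6 tcp world [0.4381 0.1806 0.0995] fix [-0.0633  0.0219  0.0995] F_fix [-0.   0.3  0.5] w 0.525
tool shift [ 0.0023 -0.0071  0.0495] turn -0.0112 tilt [-0.002  0.001 -1.   ]
```

View pics/tc1.png

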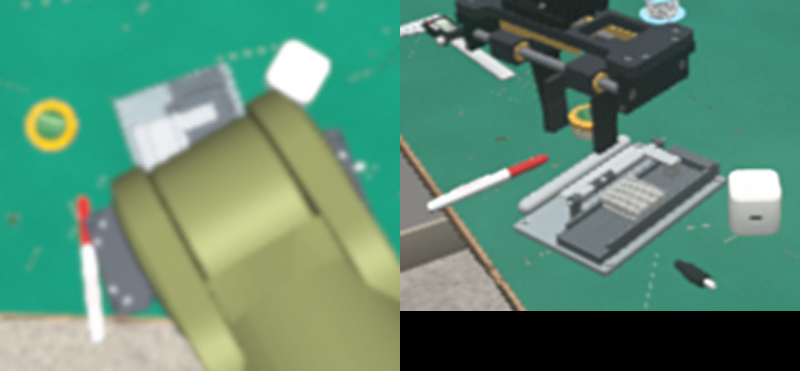

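The side view shows the two fingers above the fixture, tips near crop px (600,150) and (555,130), with nothing touched. The top view is blocked by the arm. Next I'll check the projected tips against the picture.

```bash
python3 goto.py -.061 .029 .05
python3 - <<'E'
from h import *
s=ctrl.get_state(); M=R.from_rotvec(s["tool_rot"]).as_matrix()
P=[s["position"]+M@[a,b,0] for a in(-.0095,.0095) for b in(-.038,-.023,.023,.038)]
print(((proj("side",P)-[120,130])*400/180+[400,0]).round())
E
```

```text
t 2.7 tcp world [0.44   0.1811 0.1014] fix [-0.0613  0.0217  0.1014] F_fix [0.6 0.3 0.2] w 0.525
tool shift [ 0.0001 -0.0073  0.0514] turn -0.0117 tilt [ 0.003  0.001 -1.   ]
[[539. 125.]
 [552. 130.]
 [593. 148.]
 [607. 154.]
 [555. 115.]
 [568. 121.]
 [609. 138.]
 [622. 144.]]
```

```bash
python3 inch.py '0 -0.0073 .02 -.0115 .52;0 -0.0073 .04 -.0115 .52;0 -0.0073 .0514 -.0115 .52;0 -0.0073 .0514 -.0115 .52;0 -0.0073 .0514 -.0115 .52'
python3 goto.py -.061 .029 .024
python3 - <<'E'
from h import *
s=ctrl.get_image("side")[170:260,150:280,::-1]
cv2.imwrite("pics/s2.png",cv2.resize(s,None,fx=6,fy=6,interpolation=2))
E
```

```text
time: 3.2
position: [0.4368, 0.1877, 0.049]
tool_rot: [3.087, 0.585, 0.003]
ft_force: [0.7, -0.3, 0.1]
grip_width: 0.519
grip_force: 0.0
t 3.2 tcp world [0.4368 0.1877 0.049 ] fix [-0.0619  0.029   0.049 ] F_fix [ 0.6 -0.5  0.1] w 0.519
tool shift [ 0.0009 -0.      0.025 ] turn -0.0003 tilt [ 0.002  0.    -1.   ]
```

View pics/s2.png

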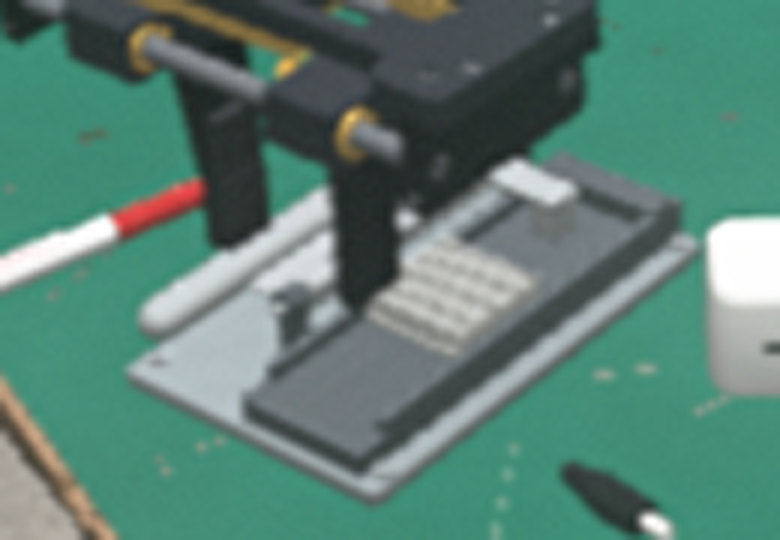

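The side view shows the push fingertip over the channel, behind the heatsink (tip near (370,310)), and the other finger over the thumb bar. Now I'll press down.

```bash
python3 inch.py '0 0 .008 0 .52;0 0 .013 0 .52;0 0 .018 0 .52;0 0 .022 0 .52;0 0 .0247 0 .52;0 0 .0247 0 .52;0 0 .0247 0 .52'
python3 goto.py .0025 .029 .024
python3 - <<'E'
from h import *
s=ctrl.get_image("side")[170:260,150:280,::-1]
cv2.imwrite("pics/s3.png",cv2.resize(s,None,fx=6,fy=6,interpolation=2))
E
python3 goto.py .0025 .029 .024
```

```text
time: 3.95
position: [0.4371, 0.185, 0.0234]
tool_rot: [3.083, 0.582, 0.0]
ft_force: [1.7, -7.4, 8.5]
grip_width: 0.515
grip_force: 5.2
t 3.95 tcp world [0.4371 0.185  0.0234] fix [-0.0627  0.0264  0.0234] F_fix [-1.1 -7.5  8.5] w 0.515
tool shift [ 0.0652 -0.0027 -0.0006] turn -0.0014 tilt [ 0.001 -0.004 -1.   ]
t 4.0 tcp world [0.4371 0.1851 0.0235] fix [-0.0627  0.0264  0.0235] F_fix [-1.7 -6.2  8.5] w 0.518
tool shift [ 0.0652 -0.0026 -0.0006] turn -0.0012 tilt [ 0.001 -0.004 -1.   ]
```

View pics/s3.png

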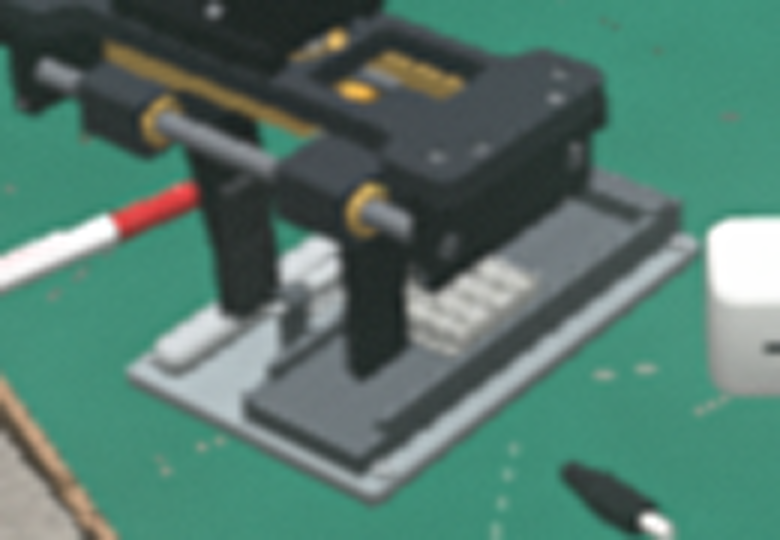

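The bar is down at about z 23.4 mm, which puts the clip at about 0.43 rad. It sits under the finger with the heatsink ahead of the other finger. Friction is dragging the tool sideways, so I'll ease y by 2 mm and push.

```bash
python3 inch.py '0.003 0.001 0 0 .52;0.006 0.002 0 0 .52;0.009 0.002 0 0 .52;0.012 0.002 0 0 .52;0.016 0.002 0 0 .52;0.02 0.002 0 0 .52;0.024 0.002 0 0 .52;0.028 0.002 0 0 .52;0.032 0.002 0 0 .52;0.036 0.002 0 0 .52;0.04 0.002 0 0 .52;0.04 0.002 0 0 .52'
python3 goto.py .0025 .029 .024
python3 - <<'E'
from h import *
s=ctrl.get_image("side")[170:260,150:280,::-1]
cv2.imwrite("pics/s4.png",cv2.resize(s,None,fx=6,fy=6,interpolation=2))
E
```

```text
time: 5.2
position: [0.47, 0.1954, 0.0216]
tool_rot: [3.079, 0.583, -0.017]
ft_force: [-7.0, -12.1, 11.0]
grip_width: 0.522
grip_force: 7.5
t 5.2 tcp world [0.47   0.1954 0.0216] fix [-0.0282  0.024   0.0216] F_fix [-11.   -8.7  11. ] w 0.522
tool shift [ 0.0307 -0.005  -0.0028] turn -0.0005 tilt [-0.01 -0.01 -1.  ]
```

View pics/s4.png

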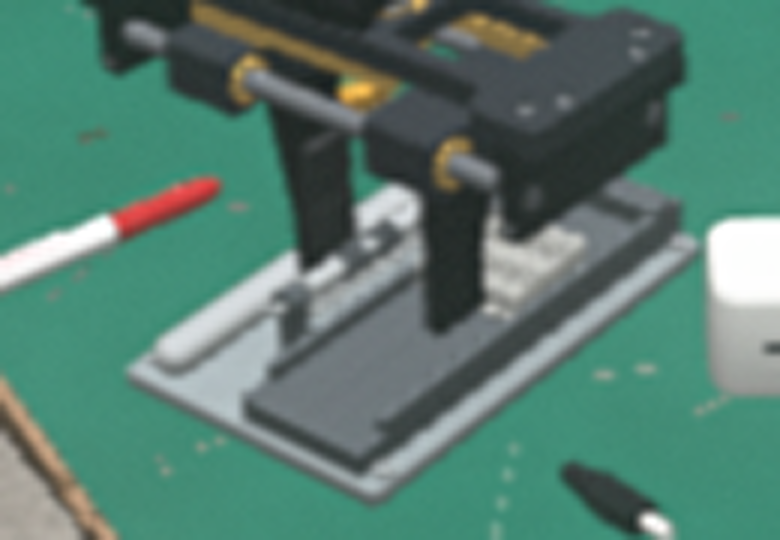

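The push finger is moving the heatsink, whose centre is now at about x ≈ 1 mm. The bar finger seems to have slid onto the bar's inner slope (y is low, with sideways force). I'll recentre it on the crown before going under the nose.

```bash
python3 inch.py '-.001 -0.002 0 0 .55;-.001 -0.004 0 0 .56;-.001 -0.005 -.0003 0 .56;-.001 -0.005 -.0006 0 .56;-.001 -0.005 -.0006 0 .56'
python3 goto.py .0025 .029 .024
```

```text
time: 5.75
position: [0.4702, 0.1949, 0.0228]
tool_rot: [3.073, 0.577, -0.013]
ft_force: [-4.0, -19.7, 13.9]
grip_width: 0.556
grip_force: 11.1
t 5.75 tcp world [0.4702 0.1949 0.0228] fix [-0.0282  0.0234  0.0228] F_fix [-10.9 -16.8  13.9] w 0.556
tool shift [ 0.0307 -0.0057 -0.0016] turn -0.0034 tilt [-0.005 -0.016 -1.   ]
```

Run:
```python
from h import *
p=np.load("fix.npy");c,q=np.cos(p[2]),np.sin(p[2]);F=np.array([[c,-q,0],[q,c,0],[0,0,1]])
im=ctrl.get_image("side")[170:260,150:280,::-1]
cv2.imwrite("pics/s5.png",cv2.resize(im[:70,10:100],None,fx=8,fy=8,interpolation=2))
for a in (0,.2,.3,.38,.45):
    y,z=.029+.033*np.cos(a)-.0065*np.sin(a),.036-.0065*np.cos(a)-.033*np.sin(a)
    u=proj("side",[F@[x,y,z+d]+[p[0],p[1],0] for x,d in((-.1,0),(-.1,.007),(-.1,-.007),(-.05,.007))])
    print(a,((u-[150,170])*6).round().tolist(),((u-[160,170])*8).round().tolist())
```

```text
0 [[146.0, 327.0], [144.0, 309.0], [148.0, 345.0], [253.0, 237.0]] [[115.0, 436.0], [112.0, 412.0], [118.0, 460.0], [258.0, 316.0]]
0.2 [[152.0, 346.0], [150.0, 328.0], [155.0, 363.0], [259.0, 255.0]] [[123.0, 461.0], [120.0, 437.0], [126.0, 484.0], [265.0, 340.0]]
0.3 [[157.0, 355.0], [154.0, 337.0], [159.0, 373.0], [263.0, 264.0]] [[129.0, 473.0], [126.0, 449.0], [132.0, 497.0], [271.0, 352.0]]
0.38 [[160.0, 362.0], [158.0, 344.0], [163.0, 380.0], [267.0, 271.0]] [[134.0, 483.0], [131.0, 459.0], [137.0, 506.0], [276.0, 362.0]]
0.45 [[164.0, 369.0], [162.0, 351.0], [166.0, 386.0], [270.0, 278.0]] [[139.0, 491.0], [136.0, 468.0], [141.0, 515.0], [280.0, 370.0]]
```

View pics/s5.png

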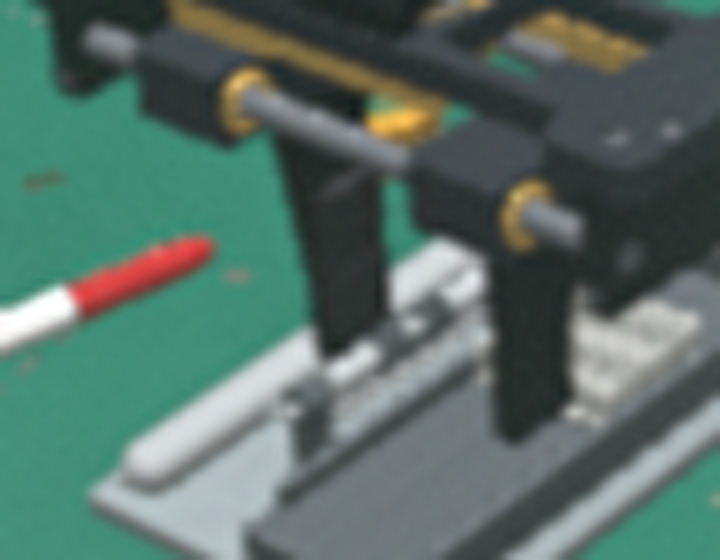

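The bar finger is wedged just inside the bar. I'll measure the clip angle by matching the bar end between pictures.

Run:
```python
import cv2,numpy as np
g=lambda f:cv2.imread(f"pics/{f}.png",0)
a=g("s2")
s5=cv2.resize(g("s5"),None,fx=.75,fy=.75,interpolation=cv2.INTER_AREA)
for box in((130,295,60,45),(135,300,45,40)):
    x,y,w,h=box;T=a[y:y+h,x:x+w]
    for n,im,o in(("s3",g("s3"),(0,0)),("s4",g("s4"),(0,0)),("s5",s5,(60,0))):
        m=cv2.matchTemplate(im,T,cv2.TM_CCOEFF_NORMED); sub=m[y-5-o[1]:y+60,max(0,x-20-o[0]):x+40-o[0]]
        _,v,_,l=cv2.minMaxLoc(sub); print(n,round(v,3),"shift",l[0]+max(0,x-20-o[0])+o[0]-x,l[1]+y-5-y)
```

```text
s3 0.928 shift 19 33
s4 0.932 shift 19 32
s5 0.947 shift 16 28
s3 0.949 shift 18 33
s4 0.952 shift 18 33
s5 0.962 shift 15 29
```

The clip was at about 0.38–0.40 rad at the earlier depth and is only about 0.33 now. I'll undo the sideways shift and press slightly deeper, letting the finger ride the inner flank of the bar.

```bash
python3 inch.py '0 0.003 .0006 0 .54;0 0.005 .0012 0 .53;0 0.005 .0018 0 .53;0 0.005 .0018 0 .53'
python3 goto.py .0025 .029 .021
python3 - <<'E'
from h import *
im=cv2.resize(ctrl.get_image("side")[170:260,150:280,::-1],None,fx=6,fy=6,interpolation=2); cv2.imwrite("pics/s6.png",im)
T=cv2.imread("pics/s2.png",0)[300:340,135:180]; m=cv2.matchTemplate(cv2.cvtColor(im,6),T,5)[295:360,115:175];print(cv2.minMaxLoc(m))
E
```

```text
time: 6.2
position: [0.4704, 0.1948, 0.0211]
tool_rot: [3.079, 0.582, -0.013]
ft_force: [-6.7, -12.0, 12.8]
grip_width: 0.527
grip_force: 8.6
t 6.2 tcp world [0.4704 0.1948 0.0211] fix [-0.0281  0.0233  0.0211] F_fix [-10.6  -8.7  12.8] w 0.527
tool shift [ 0.0306 -0.0057 -0.0003] turn -0.0012 tilt [-0.007 -0.01  -1.   ]
(-0.5804685354232788, 0.9504085183143616, (52, 59), (39, 40))
```

```bash
python3 inch.py '0.003 0 0 0 .53;0.006 0 0 0 .53;0.009 0 0 0 .53;0.012 0 0 0 .53;0.015 0 0 0 .53;0.018 0 0 0 .53;0.021 0 0 0 .53;0.024 0 0 0 .53;0.024 0 0 0 .53'
python3 goto.py .0025 .029 .021
python3 - <<'E'
from h import *
im=cv2.resize(ctrl.get_image("side")[170:260,150:280,::-1],None,fx=6,fy=6,interpolation=2); cv2.imwrite("pics/s7.png",im)
T=cv2.imread("pics/s2.png",0)[300:340,135:180]; m=cv2.matchTemplate(cv2.cvtColor(im,6),T,5)[295:360,115:175];print(cv2.minMaxLoc(m))
E
```

```text
time: 7.15
position: [0.4879, 0.2014, 0.0201]
tool_rot: [3.074, 0.583, -0.03]
ft_force: [-16.7, -16.8, 20.6]
grip_width: 0.531
grip_force: 14.0
t 7.15 tcp world [0.4879 0.2014 0.0201] fix [-0.0093  0.023   0.0201] F_fix [-21.7  -9.5  20.6] w 0.531
tool shift [ 0.0118 -0.006  -0.0012] turn -0.0002 tilt [-0.017 -0.016 -1.   ]
(-0.573636531829834, 0.9563960433006287, (58, 62), (41, 44))
```

View pics/s7.png

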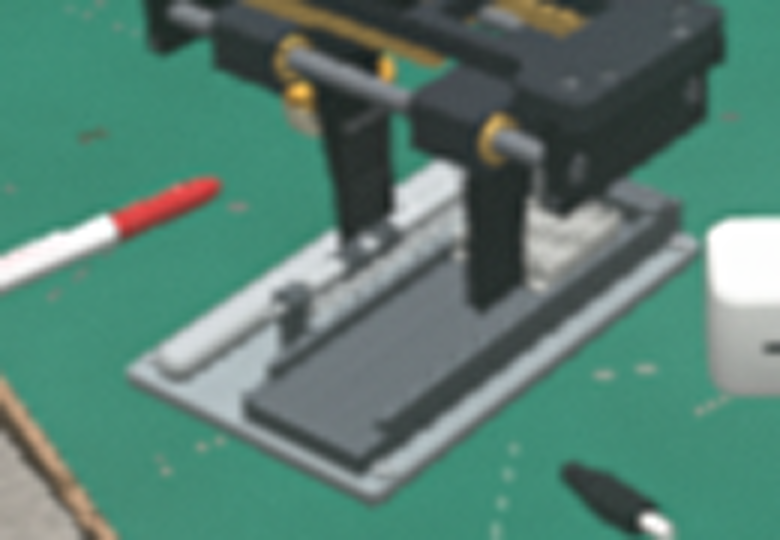

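The heatsink is partly under the nose, with its rear edge just ahead of the finger at about (530,290). The bar is at the hard stop. Down force is high, so I'll ease up 1 mm and continue.

```bash
python3 inch.py '0.001 0 -.0005 0 .53;0.003 0 -.001 0 .53;0.005 0 -.001 0 .53;0.007 0 -.001 0 .53;0.009 0 -.001 0 .53;0.011 0 -.001 0 .53;0.011 0 -.001 0 .53'
python3 goto.py .0025 .029 .021
python3 - <<'E'
from h import *
im=cv2.resize(ctrl.get_image("side")[170:260,150:280,::-1],None,fx=6,fy=6,interpolation=2); cv2.imwrite("pics/s8.png",im)
T=cv2.imread("pics/s2.png",0)[300:340,135:180]; m=cv2.matchTemplate(cv2.cvtColor(im,6),T,5)[295:360,115:175];print(cv2.minMaxLoc(m))
E
```

```text
time: 7.9
position: [0.4979, 0.2056, 0.021]
tool_rot: [3.075, 0.581, -0.031]
ft_force: [-17.4, -15.5, 21.4]
grip_width: 0.531
grip_force: 13.7
t 7.9 tcp world [0.4979 0.2056 0.021 ] fix [0.0015 0.0233 0.021 ] F_fix [-21.9  -8.1  21.4] w 0.531
tool shift [ 0.001  -0.0057 -0.    ] turn -0.0014 tilt [-0.017 -0.016 -1.   ]
(-0.6286909580230713, 0.9550593495368958, (56, 59), (40, 41))
```

```bash
python3 inch.py '0.0015 0 -.0003 0 .53;0.003 0 -.0003 0 .53;0.003 0 -.0003 0 .53'
python3 goto.py .0025 .029 .021;python3 inch.py '0.0015 0 0 0 .53;0.003 0 0 0 .53;0.003 0 0 0 .53'
python3 goto.py .0025 .029 .021
```

```text
time: 8.25
position: [0.4981, 0.2056, 0.0209]
tool_rot: [3.073, 0.58, -0.04]
ft_force: [-23.2, -17.7, 25.4]
grip_width: 0.528
grip_force: 17.2
t 8.25 tcp world [0.4981 0.2056 0.0209] fix [0.0017 0.0232 0.0209] F_fix [-28.1  -8.   25.4] w 0.528
tool shift [ 0.0008 -0.0058 -0.0002] turn -0.0018 tilt [-0.022 -0.019 -1.   ]
time: 8.55
position: [0.4984, 0.2057, 0.0208]
tool_rot: [3.071, 0.579, -0.048]
ft_force: [-29.4, -21.2, 32.3]
grip_width: 0.532
grip_force: 21.6
t 8.55 tcp world [0.4984 0.2057 0.0208] fix [0.0019 0.0232 0.0208] F_fix [-35.1  -9.   32.3] w 0.532
tool shift [ 0.0005 -0.0058 -0.0003] turn -0.0025 tilt [-0.027 -0.022 -0.999]
```

The tool has stalled at x ≈ 1.8 mm against a nominal 2.5 mm, with force building up. That suggests the heatsink is against the stop. I'll relax the push and check numerically with colour profiles.

```bash
python3 inch.py '-0.003 0 0 0 .53;-0.005 0 0 0 .53;-0.005 0 0 0 .53'
python3 goto.py .0025 .029 .021
python3 - <<'E'
from h import *
p=np.load("fix.npy");c,q=np.cos(p[2]),np.sin(p[2]);F=np.array([[c,-q,0],[q,c,0],[0,0,1]])
im=ctrl.get_image("side"); cv2.imwrite("pics/side9.png",im[:,:,::-1])
xs=np.arange(.0,.076,.002)
for y in(-.018,-.012,-.006):
    u=proj("side",[F@[x,y,.030]+[p[0],p[1],0] for x in xs])
    r=cv2.remap(im,u[:,:1].astype(np.float32),u[:,1:].astype(np.float32),1)[:,0].astype(int)
    print(y,[(int(x*1e3),int(v.sum()//3),int(v[0]-v[2])) for x,v in zip(xs,r)])
im6=cv2.resize(im[170:260,150:280,::-1],None,fx=6,fy=6,interpolation=2)
T=cv2.imread("pics/s2.png",0)[300:340,135:180]; m=cv2.matchTemplate(cv2.cvtColor(im6,6),T,5)[295:360,115:175];print(cv2.minMaxLoc(m))
E
```

```text
time: 8.85
position: [0.4982, 0.2057, 0.021]
tool_rot: [3.075, 0.579, -0.032]
ft_force: [-18.6, -15.3, 20.2]
grip_width: 0.531
grip_force: 16.2
t 8.85 tcp world [0.4982 0.2057 0.021 ] fix [0.0018 0.0233 0.021 ] F_fix [-22.9  -7.4  20.2] w 0.531
tool shift [ 0.0007 -0.0057 -0.    ] turn -0.0024 tilt [-0.018 -0.016 -1.   ]
-0.018 [(0, 104, -2), (2, 130, 1), (4, 143, 3), (6, 144, 3), (8, 146, 2), (10, 154, 3), (12, 161, 3), (14, 170, 3), (16, 181, 3), (18, 187, 5), (20, 192, 4), (22, 198, 4), (24, 192, 3), (26, 185, 3), (28, 173, 3), (30, 164, 3), (32, 161, 4), (34, 167, 2), (36, 178, 2), (38, 188, 2), (40, 194, 4), (42, 188, 4), (44, 184, 4), (46, 172, 1), (48, 166, -2), (50, 149, -6), (52, 131, -9), (54, 124, -11), (56, 122, -16), (58, 120, -23), (60, 116, -38), (62, 113, -50), (64, 111, -54), (66, 111, -55), (68, 111, -54), (70, 110, -54), (72, 110, -52), (74, 110, -52)]
-0.012 [(0, 42, -6), (2, 41, -6), (4, 40, -6), (6, 57, -3), (8, 85, 0), (10, 127, 2), (12, 155, 3), (14, 176, 4), (16, 183, 3), (18, 194, 3), (20, 200, 4), (22, 198, 4), (24, 184, 4), (26, 169, 4), (28, 166, 3), (30,
[... 253 characters left out ...]
111, -55), (66, 111, -54), (68, 111, -53), (70, 111, -54), (72, 110, -54), (74, 110, -53)]
-0.006 [(0, 44, -6), (2, 44, -4), (4, 44, -4), (6, 44, -5), (8, 43, -6), (10, 41, -6), (12, 44, -5), (14, 75, -2), (16, 119, 1), (18, 173, 3), (20, 184, 4), (22, 190, 4), (24, 182, 5), (26, 175, 4), (28, 173, 3), (30, 180, 3), (32, 188, 3), (34, 193, 4), (36, 190, 4), (38, 174, 3), (40, 167, 3), (42, 150, 2), (44, 142, 2), (46, 136, 0), (48, 136, 0), (50, 139, -4), (52, 123, -7), (54, 110, -10), (56, 95, -10), (58, 89, -17), (60, 90, -26), (62, 90, -37), (64, 91, -41), (66, 84, -36), (68, 81, -34), (70, 83, -35), (72, 85, -36), (74, 83, -34)]
(-0.6118170619010925, 0.955543577671051, (54, 60), (40, 41))
```

The profile shows the heatsink's front edge meeting the stop. Together with the hard stall, that means it is home. Now I'll back the push finger off with the bar still held, then lift straight up.

```bash
python3 inch.py '-0.004 0 0 0 .53;-0.008 0.001 0 0 .53;-0.011 0.002 0 0 .53;-0.011 0.002 0 0 .53'
python3 goto.py -.004 .023 .1
```

```text
time: 9.3
position: [0.4972, 0.2062, 0.0234]
tool_rot: [3.085, 0.584, 0.0]
ft_force: [-0.2, -3.4, 4.8]
grip_width: 0.526
grip_force: 3.0
t 9.3 tcp world [0.4972 0.2062 0.0234] fix [0.0011 0.0241 0.0234] F_fix [-1.4 -3.1  4.8] w 0.526
tool shift [-0.0051  0.0012 -0.0766] turn -0.0008 tilt [ 0.001 -0.001 -1.   ]
```

```bash
python3 inch.py '-0.003 0 0 0 .53;-0.005 0.001 0 0 .53;-0.005 0.001 0 0 .53;-0.005 0.001 -.002 0 .53;-0.005 0.001 -.004 0 .53;-0.005 0.001 -.008 0 .53;-0.005 0.001 -.015 0 .53;-0.005 0.001 -.03 0 .53;-0.005 0.001 -.06 0 .53;-0.005 0.001 -.1 0 .53;-0.005 0.001 -.14 0 .53;-0.005 0.001 -.18 0 .53;-0.005 0.001 -.18 0 .53'
python3 goto.py -.15 -.2 .2
python3 - <<'E'
from h import *
p=np.load("fix.npy");c,q=np.cos(p[2]),np.sin(p[2]);F=np.array([[c,-q,0],[q,c,0],[0,0,1]])
im=ctrl.get_image("side"); cv2.imwrite("pics/side10.png",im[:,:,::-1])
xs=np.arange(-.02,.062,.002)
for y in(-.018,-.012,):
    u=proj("side",[F@[x,y,.030]+[p[0],p[1],0] for x in xs])
    r=cv2.remap(im,u[:,:1].astype(np.float32),u[:,1:].astype(np.float32),1)[:,0].astype(int)
    print(y,[(int(x*1e3),int(v.sum()//3),int(v[0]-v[2])) for x,v in zip(xs,r)])
im6=cv2.resize(im[170:260,150:280,::-1],None,fx=6,fy=6,interpolation=2)
T=cv2.imread("pics/s2.png",0)[300:340,135:180]; m=cv2.matchTemplate(cv2.cvtColor(im6,6),T,5)[295:360,115:175];print(cv2.minMaxLoc(m))
E
```

```text
time: 10.6
position: [0.4954, 0.2068, 0.2099]
tool_rot: [-3.086, -0.586, -0.017]
ft_force: [-0.1, 0.3, -0.0]
grip_width: 0.53
grip_force: 0.0
t 10.6 tcp world [0.4954 0.2068 0.2099] fix [-0.0004  0.0253  0.2099] F_fix [ 0.1  0.3 -0. ] w 0.53
tool shift [-0.1499  0.2252  0.0087] turn 0.0008 tilt [ 0.01   0.002 -1.   ]
-0.018 [(-20, 117, -13), (-18, 117, -13), (-16, 118, -13), (-14, 119, -12), (-12, 119, -12), (-10, 118, -13), (-8, 118, -13), (-6, 118, -13), (-4, 121, -10), (-2, 136, -4), (0, 153, 1), (1, 153, 2), (3, 138, 2), (5, 131, 2), (7, 142, 1), (9, 161, 2), (11, 176, 3), (13, 181, 2), (15, 174, 1), (17, 166, 3), (19, 168, 3), (21, 178, 3), (23, 184, 2), (25, 191, 2), (27, 187, 2), (29, 174, 3), (31, 165, 3), (33, 164, 3), (35, 166, 3), (37, 170, 2), (39, 177, 3), (41, 178, 4), (43, 180, 4), (45, 166, 2), (47, 154, -1), (49, 138, -6), (51, 124, -9), (53, 120, -13), (55, 120, -18), (57, 118, -24), (59, 113, -38)]
-0.012 [(-20, 116, -12), (-18, 116, -13), (-16, 117, -13), (-14, 116, -13), (-12, 116, -13), (-10, 116, -13), (-8, 116, -14), (-6, 115, -13), (-4, 116, -10), (-2, 125, -4), (0, 142, 0), (1, 146, 1), (3, 138, 1), (5, 134, 2), (7, 146, 2), (9, 163, 3), (11, 171, 3), (13, 169, 2), (15, 165, 2), (17, 162, 2), (19, 170, 3), (21, 179, 3), (23, 185, 4), (25, 188, 4), (27, 182, 3), (29, 175, 2), (31, 171, 1), (33, 174, 2), (35, 180, 4), (37, 187, 3), (39, 192, 3), (41, 190, 2), (43, 184, 3), (45, 168, 1), (47, 150, -3), (49, 135, -6), (51, 127, -11), (53, 119, -14), (55, 115, -20), (57, 113, -29), (59, 112, -42)]
(-0.6956382393836975, 0.9760845303535461, (40, 51), (32, 30))
```

The clip is now resting at about 0.29 rad, so the nose is on the heatsink. I'll move the arm aside and check from the top.

```bash
python3 inch.py '-.026 .034 0 0 .53;-.052 .068 0 0 .53;-.078 .103 0 0 .53;-.104 .137 0 0 .53;-.13 .171 0 0 .53;-.152 .212 0 0 .53;-.174 .253 0 0 .53;-.197 .295 0 0 .53;-.197 .295 0 0 .53;-.197 .295 0 0 .53'
python3 - <<'E'
from h import *
p=np.load("fix.npy");c,q=np.cos(p[2]),np.sin(p[2]);F=np.array([[c,-q,0],[q,c,0],[0,0,1]])
im0=cv2.imread("pics/top0.png")[:,:,::-1]; im=ctrl.get_image("top"); cv2.imwrite("pics/top11.png",im[:,:,::-1])
sd0=cv2.imread("pics/side0.png")[:,:,::-1]; sd=ctrl.get_image("side")
xs=np.arange(-.056,.064,.002)
for n,a in(("top",im0),("top",im),("side",sd0),("side",sd)):
  for y in(-.014,.013) if n=="top" else (-.014,):
    u=proj(n,[F@[x,y,.030]+[p[0],p[1],0] for x in xs]).astype(np.float32)
    print(n,y,[(round(x*1e3),int(v.mean())) for x,v in zip(xs,cv2.remap(np.ascontiguousarray(a),u[:,:1],u[:,1:],1)[:,0].astype(int))])
# bystanders: changed pixels outside fixture
d=cv2.absdiff(im,np.ascontiguousarray(im0)).max(2)[160:290,185:330]>60
ys,xs_=np.nonzero(d);print(len(ys),xs_.min()+185 if len(ys) else 0,xs_.max()+185 if len(ys) else 0, ys.min()+160,ys.max()+160)
E
python3 goto.py 0 0 0
```

```text
time: 11.65
position: [0.4164, -0.1425, 0.2025]
tool_rot: [-3.085, -0.581, 0.002]
ft_force: [0.4, 0.9, -0.1]
grip_width: 0.531
grip_force: 0.0
top -0.014 [(-56, 130), (-54, 130), (-52, 130), (-50, 131), (-48, 133), (-46, 142), (-44, 166), (-42, 197), (-40, 223), (-38, 238), (-36, 243), (-34, 243), (-32, 242), (-30, 241), (-28, 244), (-26, 243), (-24, 240), (-22, 235), (-20, 236), (-18, 240), (-16, 243), (-14, 241), (-12, 237), (-10, 237), (-8, 241), (-6, 243), (-4, 233), (-2, 204), (0, 170), (2, 144), (4, 137), (6, 135), (8, 135), (10, 135), (12, 135), (14, 136), (16, 137), (18, 136), (20, 136), (22, 136), (24, 136), (26, 136), (28, 135), (30, 135), (32, 136), (34, 136), (36, 136), (38, 135), (40, 136), (42, 136), (44, 135), (46, 134), (48, 131), (50, 126), (52, 125), (54, 128), (56, 131), (58, 133), (60, 132), (62, 131)]
top 0.013 [(-56, 132), (-54, 132), (-52, 132), (-50, 133), (-48, 135), (-46, 146), (-44, 172), (-42, 214), (-40, 237), (-38, 246), (-36, 247), (-34, 245), (-32, 245), (-30, 247), (-28, 248), (-26, 247), (-24, 246), (-22, 247), (-20, 248), (-18, 247), (-16, 244), (-1
[... 2683 characters left out ...]
 (-26, 129), (-24, 129), (-22, 129), (-20, 129), (-18, 129), (-16, 130), (-14, 129), (-12, 128), (-10, 128), (-8, 128), (-6, 128), (-4, 131), (-2, 143), (0, 163), (2, 174), (4, 155), (6, 146), (8, 160), (10, 179), (12, 189), (14, 189), (16, 187), (18, 184), (20, 191), (22, 200), (24, 209), (26, 210), (28, 208), (30, 200), (32, 187), (34, 187), (36, 195), (38, 202), (40, 208), (42, 210), (44, 199), (46, 185), (48, 167), (50, 153), (52, 142), (54, 133), (56, 124), (58, 115), (60, 102), (62, 93)]
483 242 269 194 234
t 11.75 tcp world [ 0.4171 -0.1407  0.2028] fix [-0.2004 -0.2695  0.2028] F_fix [-0.8  0.4  0.2] w 0.527
tool shift [ 0.2011 -0.2689  0.203 ] turn 0.0019 tilt [-0.001  0.001 -1.   ]
```

Top view puts the heatsink's edges at x ≈ 11 and 52.8 mm, so its centre is at about 32 mm, which is home. Pixels changed only inside the fixture. Handing in.

```bash
python3 -c "
from bench import ctrl
print(ctrl.close_job())"
```

```text
the job is handed in; nothing more can be done
None
```

I handed the job in with the heatsink home against the end stop (centre measured at about x = 32 mm), the clip closed on it at about 0.29 rad, the arm clear and the bystanders not moved; the judge's verdict was not shown.

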